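Shift the plate shaker from second to third gear

TASK

The gear stick of the plate shaker stands in second. Shift it to third with your fingertips, pushing the stick gently and not gripping it: forward out of second to neutral, across to the right-hand lane, then forward, away from you, until it is fully home in the third slot, without running it into first or fourth on the way. Leave the tip box, the bottle and the loose microplate where they are, and come away from the stick.

Things in the scene. Friction and masses are not known exactly. Their poses are not given: they have to be found in the camera images.
- shaker: White bench-top plate shaker, fixed. Origin on the bench straight below the gate's centre; x forward (away from the operator, towards its shaking platform), y left. Casing 105 mm high, spanning x -90 to +275 mm and y +-135 mm. The platform with a clamped 96-well plate (top 144 mm above the bench) begins at x = +95 mm. The gear gate lies in its near end.
- gate (a point): Centre of the top of the steel gate plate (112 x 104 mm, level, 120 mm above the bench); axes as the shaker's. The H: two lanes along x, 13 mm wide, centred at y = +22 (left) and -22 mm (right), ending at x = +-33 mm, joined at x = 0 by the 16 mm wide neutral channel; corners rounded 5 mm. First slot: left, forward. Second: left, rear. Third: right, forward. Fourth: right, rear.
- third_slot (a point): Middle of the forward end edge of the third slot, on top of the gate plate: 33 mm forward and 22 mm right of the gate's centre. Axes as the shaker's. One to four black pips beside each slot give its gear.
- knob (a point): Centre of the grey ball knob (36 mm across) on the stick (steel bar 10 mm across, z along it, upward). The stick pivots 90 mm straight below the gate's centre, 175 mm from the knob's centre. In the gate's frame the knob is at x = 175 sin(fore) cos(across), y = -175 sin(across), z = 175 cos(fore) cos(across) - 90 mm.
- shift_fore (a joint): Fore-and-aft angle of the stick, rad: 0 in neutral, positive forward (gate's +x). The slot ends stop it at about +0.30 and -0.30; the neutral channel leaves about 0.03 of play either side of 0. The stick stays where it is left (friction): about 3.5 N at the knob moves it. It starts in the second slot, between -0.30 and -0.19.
- shift_across (a joint): Sideways angle of the stick, rad: positive to the right (gate's -y). -0.24 is the middle of the left lane and +0.24 of the right lane, each with 0.02 of play; it can cross only in neutral. About 2.5 N at the knob moves it. It starts in the left lane.
- tip_box: Bystander: loose pipette tip box, 122 x 83 mm, 58 mm high, orange top, clear lid standing open along one long side to 110 mm; origin at the centre of its underside.
- reagent_bottle: Bystander: loose amber glass bottle with white cap, 58 mm across, 115 mm high; origin at the centre of its underside.
- microplate: Bystander: loose 96-well plate lying on the bench, 128 x 86 mm, 15 mm high; origin at the centre of its underside.

How it is judged:
By the outcome, as a careful person would: the job done as asked, in the order asked, and still so for the second after the job is handed in, with the robot touching nothing.
It also fails if it takes over 56 s, if anything falls off the work surface, if the arm or the gripper's body presses on something with over 40 N, if the wrist force passes 120 N, or if a joint passes its speed limit or range.

ROBOT

A 6-joint arm with a two-finger parallel gripper is mounted at the origin on the work surface. World frame = base frame: x ahead of the robot, y to its left, z up, the work surface at z = 0. Lengths are in m, angles in degrees, forces in N, time in s.
With the tool pointing down it reaches from about 0.3 to 0.85 m from the base axis. Payload 5.4 kg.
Tool frame: the origin (TCP) lies at the very end of the fingers, on their centre line; the grasp point (between the pads) lies robot.hold_point_z behind it (robot.hold_point_z is the distance from the TCP to the grasp point, in m); z points along the fingers, x is the direction in which the jaws open and shut, and the axes are right-handed (so a half turn about z gives the same grasp; the last joint's range is limited). The gripper opens to 85 mm and grips with 20 to 120 N. Pads are 22 mm wide; open, the fingers measure 114 mm over their backs; the gripper's body (76 mm by 85 mm) begins 54 mm behind the grasp point. The pads swing forward as they close: fully open they stand 13 mm farther back than shut.
Start: joints at [-82.97, 9.076, 91.501, -0, 79.423, -12.038], TCP at [0.188, -0.543, 0.193] pointing down, gripper open.
Joint ranges: [-166.64, 166.64], [-54.1, 131.32], [10.49, 154.53], [-73.88, 253.88], [9.74, 151.15], [-171.62, 171.62]. Speed limits (degrees/s): [147.25, 147.25, 180, 180, 180, 180].

INTERFACE

Orientations are given as a 3x3 rotation matrix whose columns are the frame's x, y, z axes.
In Python, from station import robot, camera, ticket, monitor gives the robot as it stands. The module is installed in compiled form; this text tells all that it offers. Calls block until the motion is done:
- robot.move_pose(position, orientation): joint-space move of the TCP to a pose.
- robot.line_to(position, speed=0.15, ori=None, f_stop=None): straight line of the TCP; ori=None keeps the orientation; speed is the mean speed in m/s. With f_stop (N) it stops when the force on the tool has changed by that much, and returns True; else False.
- robot.move_j(angles): joint-space move.
- robot.release() and robot.close(): open the fingers fully, or close them until they stop; the grip force is fixed at half the most.
- robot.wait(seconds).
- robot.ik(position, orientation): joint angles nearest the present ones, or None.
- camera(name): name is "side" or "top"; returns a dict with "color" (420x560x3 uint8, red, green, blue), "fov_y" (degrees; the focal length in pixels is half the picture's height over the tangent of half this angle, whatever the lens; pixels are square), "cx", "cy" (the principal point, pixels), "rvec" (rotation vector, rad) and "tvec" (3), from world to camera coordinates, as OpenCV has them. Camera axes: x right, y down, z forward; pixel columns grow to the right and rows downward; lengths in m; the calibration is good to about 2 mm. A picture is of the moment at which its call begins. There is no depth.
A pose or a line that the arm cannot do raises robot.PlanningError and nothing moves.
- ticket.job_done(): hands the job in, once; it reports no verdict.
Readings, each from a call of its own:
- monitor.read_time_s(): time.
- monitor.read_joint_pos(): joint angles.
- monitor.read_qd(): joint speeds.
- monitor.read_effort(): joint torques, N m.
- monitor.read_position(): TCP position.
- monitor.read_eef_rot(): TCP orientation.
- monitor.read_wrist_force(): force on the tool from outside, world axes, zero at the start.
- monitor.read_moment(): the same for the moment, N m.
- monitor.read_gripper_width(): finger opening in m.
Only numpy, scipy, OpenCV 4.12 (cv2) and the standard library are available. Lean on these libraries where they do the work, as an engineer would, in place of code of your own. Each camera call takes 0.05 s, during which the arm holds its last target. There are 200 camera calls.

## Working session

There is one attempt and no reset: what is moved stays moved. The work goes in short steps, each a Python script; the robot and the scene stay as the last script left them, time stands still between calls to the robot, and variables do not carry over. Pictures are saved under pics/ and viewed, about 8 in all and at most 12, crops included, and the job is handed in when it is done.

```bash
mkdir -p pics && python3 - <<'E'
from station import robot,camera,monitor
import cv2,numpy as np
for n in("top","side"):
    c=camera(n);cv2.imwrite(f"pics/{n}0.png",c["color"][:,:,::-1])
    R=cv2.Rodrigues(np.array(c["rvec"]))[0];print(n,c["fov_y"],c["cx"],c["cy"],(-R.T@np.array(c["tvec"]).ravel()).round(3),R.round(2).tolist())
print(robot.hold_point_z,monitor.read_time_s(),monitor.read_eef_rot())
E
```

```text
top 42.14651566413961 277.4345494009975 204.71553665655205 [0.425 0.032 1.287] [[0.01, -1.0, -0.0], [-1.0, -0.01, -0.09], [0.09, 0.0, -1.0]]
side 45.756356389788934 293.076708671581 208.03719581272975 [0.033 0.618 0.835] [[-0.76, -0.65, -0.01], [-0.42, 0.51, -0.75], [0.49, -0.56, -0.67]]
0.0187 0.1 [[ 3.26700090e-01 -9.45128035e-01 -2.21198399e-04]
 [-9.45126522e-01 -3.26699972e-01  1.72779404e-03]
 [-1.70525209e-03 -3.55409994e-04 -9.99998483e-01]]
```

View pics/top0.png

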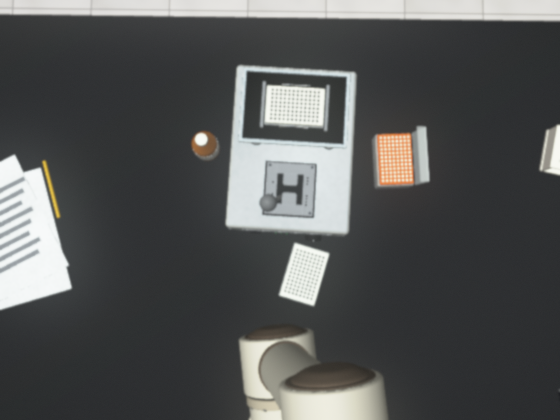

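View pics/side0.png

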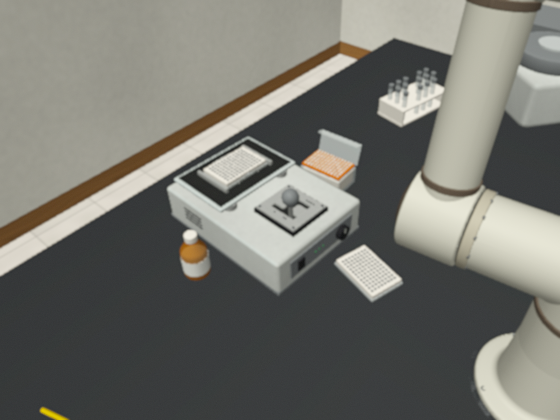

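The top view shows the gate plate at about cols 263–316, rows 162–217, with the knob at (268,202). The side view shows the gate at about (291,208) and the knob at (290,197). I'll enlarge both gates.

```bash
python3 - <<'E'
import cv2,numpy as np
a=cv2.imread("pics/top0.png")[150:230,250:330];b=cv2.imread("pics/side0.png")[170:242,245:335]
a=cv2.resize(a,None,fx=5,fy=5,interpolation=cv2.INTER_CUBIC);b=cv2.resize(b,None,fx=4.4,fy=4.4,interpolation=cv2.INTER_CUBIC)
o=np.zeros((400,800,3),np.uint8);o[:400,:400]=a;o[:b.shape[0],400:400+b.shape[1]]=b[:,:400]
cv2.imwrite("pics/crop0.png",o)
E
```

```text
(no output)
```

View pics/crop0.png

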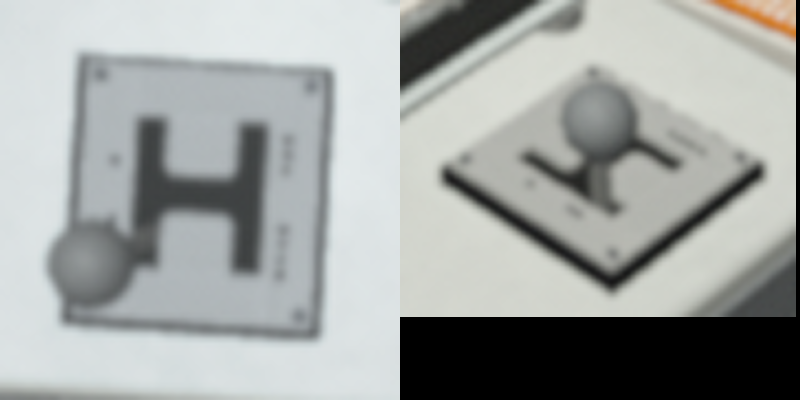

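Both crops show the gate clearly. In the top half the plate corners are (80,55), (331,71), (318,337) and (65,322), with the knob at (88,263). In the side half the corners are left (445,165), bottom (612,277), right (763,167) and back (594,68), with the knob at (600,122). I'll fit the pose from these.

```bash
cat > h.py <<'E'
import cv2,numpy as np
from scipy.optimize import least_squares
def proj(c,P):
    f=210/np.tan(np.radians(c["fov_y"]/2));K=np.array([[f,0,c["cx"]],[0,f,c["cy"]],[0,0,1]])
    return cv2.projectPoints(np.atleast_2d(P).astype(float),np.array(c["rvec"]),np.array(c["tvec"]),K,None)[0][:,0]
def Rz(t): return np.array([[np.cos(t),-np.sin(t),0],[np.sin(t),np.cos(t),0],[0,0,1]])
def knob(f,a): return np.array([.175*np.sin(f)*np.cos(a),-.175*np.sin(a),.175*np.cos(f)*np.cos(a)-.09])
E
python3 - <<'E'
from h import *
from station import camera
T,S=camera("top"),camera("side")
C=np.array([[56,52,0],[56,-52,0],[-56,-52,0],[-56,52,0]])/1e3
H=np.array([[33,28.5,0],[33,-28.5,0],[-33,-28.5,0]])/1e3
t=(np.array([[80,55],[331,71],[318,337],[65,322],[136,118],[267,124],[259,272],[88,263]])+.5)/5-.5+[250,150]
s=(np.array([[45,165],[194,68],[363,167],[212,275],[200,122]])+.5)/4.4-.5+[245,170]
def mod(q):
    W=lambda P:np.atleast_2d(P)@Rz(q[2]).T+[q[0],q[1],.12]
    k=W(knob(q[3],q[4]))
    return np.vstack([proj(T,np.vstack([W(C),W(H),k]))-t, proj(S,np.vstack([W(C),k]))-s])
def only(i):return least_squares(lambda q:mod(q)[i].ravel(),[.5,0,0,-.25,-.24])
for i in(slice(None),slice(0,8),slice(8,13)):
    r=only(i);print(r.x.round(4),mod(r.x)[i].round(1).tolist())
E
```

```text
[ 0.5645  0.0112 -0.0506 -0.232  -0.2464] [[0.7, 1.1], [-1.6, 0.9], [-1.9, -0.8], [0.3, -0.9], [-0.3, -0.4], [-0.2, 0.1], [-0.4, 0.8], [-0.1, 0.1], [1.1, -0.7], [0.3, -1.0], [-0.6, -1.6], [0.8, -1.3], [0.0, -0.2]]
[ 0.5647  0.0101 -0.0431 -0.2311 -0.2529] [[1.0, 1.1], [-1.2, 0.6], [-1.2, -1.1], [1.0, -0.8], [0.0, -0.4], [0.2, -0.1], [0.2, 0.7], [-0.0, 0.0]]
[ 0.5627  0.0146 -0.0615 -0.2273 -0.2308] [[0.6, 0.2], [0.3, 0.0], [-0.9, -0.2], [0.0, 0.0], [0.0, 0.0]]
```

```bash
cat >> h.py <<'E'
G=np.array([.5645,.0112,.12]);YAW=-.047
RA=Rz(YAW)@np.array([[0,-1,0],[-1,0,0],[0,0,-1.]])  # jaws along gate y
RB=Rz(YAW)@np.array([[1,0,0],[0,-1,0],[0,0,-1.]])   # jaws along gate x
def W(x,y,z): return (G+Rz(YAW)@np.array([x,y,z-.12])).tolist()  # z above bench
def L(p): return Rz(YAW).T@(np.array(p)-G)+[0,0,.12]
E
python3 - <<'E'
from h import *
from station import robot,camera,monitor as m
k=knob(-.231,-.247);print(k)
for p,R in((W(-.1,k[1],.27),RA),(W(0,.1,.19),RB),(W(-.05,-.04,.19),RA),(W(.03,-.04,.19),RA)):
    q=robot.ik(p,R);print(None if q is None else np.round(q))
robot.close()
robot.move_pose(W(-.1,k[1],.27),RA)
robot.line_to(W(-.09,k[1],.186),speed=.1)
print(m.read_time_s(),m.read_wrist_force(),L(m.read_position()))
hit=robot.line_to(W(-.055,k[1],.186),speed=.015,f_stop=1.5)
print(hit,m.read_time_s(),m.read_wrist_force(),L(m.read_position()),m.read_gripper_width())
for n in("top","side"): cv2.imwrite(f"pics/{n}1.png",camera(n)["color"][:,:,::-1])
a=cv2.imread("pics/top1.png")[140:240,240:340];b=cv2.imread("pics/side1.png")[150:250,240:340]
cv2.imwrite("pics/crop1.png",cv2.resize(np.hstack([a,b]),None,fx=4,fy=4,interpolation=cv2.INTER_CUBIC))
E
```

```text
[-0.03885043  0.04278682  0.07518151]
[ -8.  -9. 101.  -0.  88.  85.]
[-1. 10. 91. -0. 79.  2.]
[-16.  -0. 101.  -0.  79.  76.]
[-15.  12.  89.  -0.  79.  78.]
4.3417 [-0.11748991 -0.4873933   0.17631486] [-0.08946486  0.04272734  0.18677991]
False 6.825 [-0.222445   -0.01322299 -0.19590805] [-0.05503198  0.04279941  0.18600809] 0.00015010506170649724
```

View pics/crop1.png

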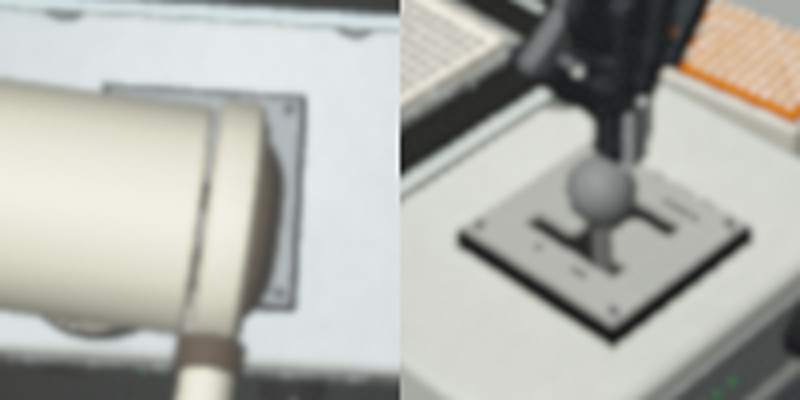

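Neither the force nor the picture shows contact: the knob is unmoved at side pixel (290,197), and the fingers look to be behind it, up and to the right. I'll project the TCP to see why.

```bash
python3 - <<'E'
from h import *
from station import robot,camera,monitor as m
S=camera("side");p=np.array(m.read_position());R=np.array(m.read_eef_rot())
print(p,R.round(3).tolist(),m.read_joint_pos())
print(proj(S,[p,p-[0,0,-.0187],W(-.0388,.0428,.195)]))
img=cv2.resize(S["color"][60:250,190:390,::-1],None,fx=3,fy=3,interpolation=cv2.INTER_CUBIC)
for P,c in((p,(0,0,255)),(p+[0,0,.0732],(0,255,0)),(np.array(W(-.0388,.0428,.195)),(255,0,0))):
    u=proj(S,P)[0];cv2.circle(img,tuple(int(v) for v in (u-[190,60]+.5)*3),4,c,-1)
cv2.imwrite("pics/side2.png",img)
E
```

```text
[0.51156755 0.05651996 0.18603067] [[-0.047, -0.999, 0.0], [-0.999, 0.047, -0.0], [0.0, -0.0, -1.0]] [-7.16616925e+00  3.61114815e-01  1.01544447e+02 -8.19493750e-04
  7.80915548e+01  8.55272353e+01]
[[296.15875882 204.2468315 ]
 [296.07363798 197.04694292]
 [290.09992533 197.2218253 ]]
```

View pics/side2.png

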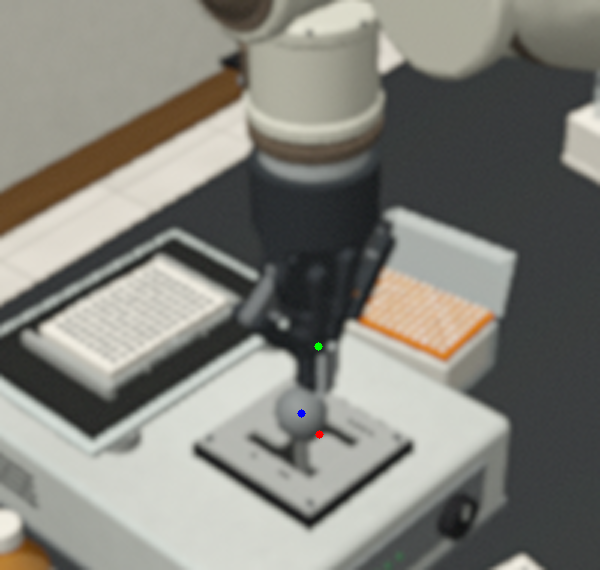

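The projected TCP (red) is about 13 px below where the fingertips appear to end, at crop (330,392). The shut tips may therefore be higher than the reading says. I'll back off against the white casing and measure the tip.

```bash
python3 - <<'E'
from h import *
from station import robot,camera,monitor as m
robot.line_to(W(-.085,.0428,.186),speed=.1)
robot.wait(.2)
S=camera("side");p=np.array(m.read_position());print(m.read_time_s(),p,m.read_gripper_width())
u0=np.array([250,140])
img=cv2.resize(S["color"][140:240,250:350,::-1],None,fx=6,fy=6,interpolation=cv2.INTER_CUBIC)
for dz in(0,.01,.02,.03,.04,.06):
    u=proj(S,p+[0,0,dz])[0];v=(u-u0+.5)*6;print(dz,v);cv2.circle(img,tuple(int(x) for x in v),2,(0,0,255),-1)
cv2.imwrite("pics/side3.png",img)
E
```

```text
7.675 [0.48195784 0.05787339 0.18597666] 3.71012176597527e-06
0 [347.22894444 429.08694171]
0.01 [347.41951121 406.04105315]
0.02 [347.6127384  382.67342948]
0.03 [347.80868213 358.97728592]
0.04 [348.00740009 334.94564554]
0.06 [348.41339775 285.84696465]
```

View pics/side3.png

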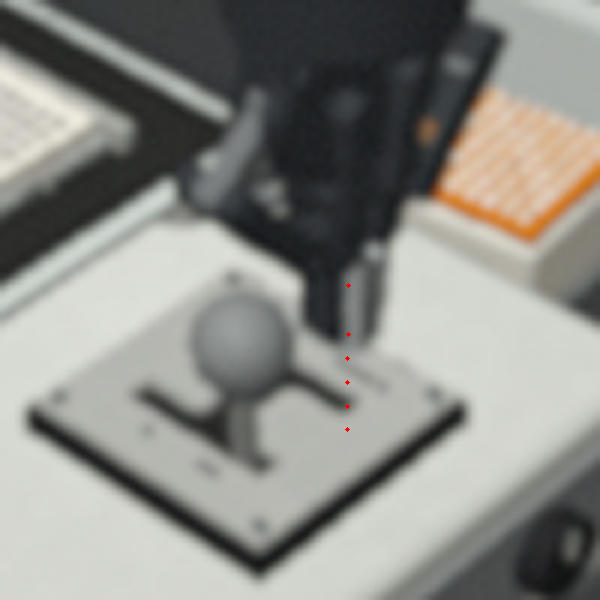

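The tips end at crop (345,347), about 34 mm above the projected TCP and on its axis, so the fingertips passed over the ball. A z of 0.152 is safe under any reading (gate top is 0.12), so I'll lower to it and feel for contact.

```bash
python3 - <<'E'
from h import *
from station import robot,camera,monitor as m
print(robot.line_to(W(-.085,.0428,.152),speed=.06,f_stop=4)); robot.wait(.2)
f0=np.array(m.read_wrist_force());print(f0,L(m.read_position()))
hit=robot.line_to(W(-.05,.0428,.152),speed=.015,f_stop=1.5)
print(hit,m.read_time_s(),np.array(m.read_wrist_force())-f0,L(m.read_position()))
S=camera("side");p=np.array(m.read_position());u0=np.array([240,140])
img=cv2.resize(S["color"][140:240,240:340,::-1],None,fx=6,fy=6,interpolation=cv2.INTER_CUBIC)
for dz in(0,.034):
    v=(proj(S,p+[0,0,dz])[0]-u0+.5)*6;cv2.circle(img,tuple(int(x) for x in v),3,(0,0,255),-1)
cv2.imwrite("pics/side4.png",img)
E
```

```text
False
[-0.26508068  0.3466593   0.03925466] [-0.08463755  0.04276217  0.15248586]
True 9.8917 [-1.10127801 -1.42689437  1.15396233] [-0.06719422  0.04286697  0.15149643]
```

View pics/side4.png

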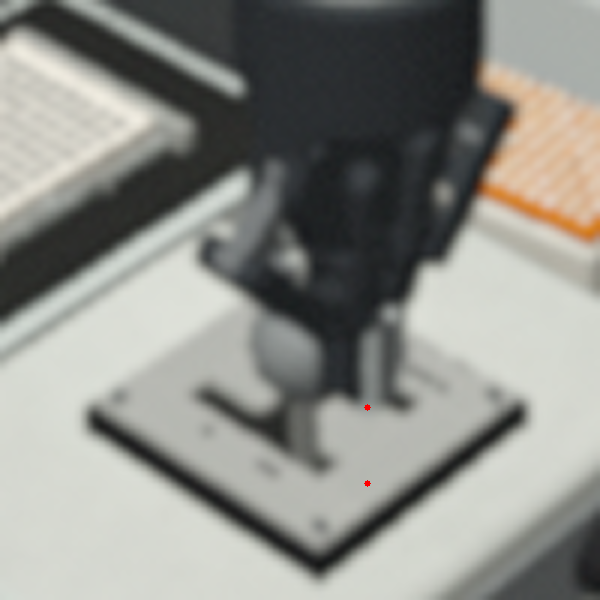

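Contact came at gate x = −67 mm against a predicted −68 mm, so the tips do end 34 mm above the reported TCP. The fingers now show squarely behind the ball. Next is the push to neutral.

```bash
cat >> h.py <<'E'
def overlay(S,f,a,name):
    u0=np.array([240,140]);img=cv2.resize(S["color"][140:240,240:340,::-1],None,fx=6,fy=6,interpolation=cv2.INTER_CUBIC)
    k=knob(f,a);P=np.array(W(k[0],k[1],k[2]+.12));v=(proj(S,P)[0]-u0+.5)*6
    cv2.circle(img,tuple(int(round(x)) for x in v),52,(0,0,255),1);cv2.drawMarker(img,tuple(int(round(x)) for x in v),(0,0,255),0,12)
    for d in(-.03,.03):
        k=knob(f+d,a);v=(proj(S,np.array(W(k[0],k[1],k[2]+.12)))[0]-u0+.5)*6;cv2.circle(img,tuple(int(round(x)) for x in v),3,(0,255,0),-1)
    cv2.imwrite(name,img)
E
python3 - <<'E'
from h import *
from station import robot,camera,monitor as m
hit=robot.line_to(W(-.0295,.0428,.153),speed=.03,f_stop=20)
print(hit,m.read_time_s(),m.read_wrist_force(),L(m.read_position()))
robot.line_to(W(-.078,.0428,.153),speed=.1)
overlay(camera("side"),0,-.245,"pics/side5.png");print(m.read_time_s())
E
```

```text
False 11.3583 [-4.08896576  0.33081497  2.24997782] [-0.02953358  0.04279548  0.15298055]
12.0417
```

View pics/side5.png

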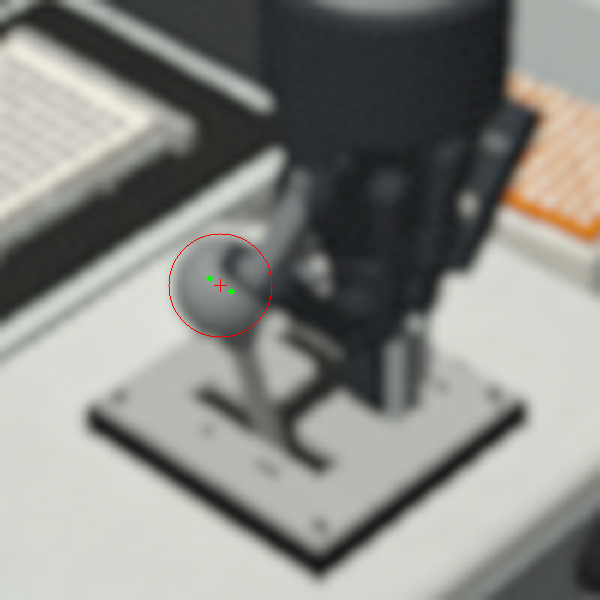

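The ball sits at about (222,286), on the fore = 0 overlay at (220,286), so it is in neutral. I'll go round to its left, push right, then come behind it again.

```bash
python3 - <<'E'
from h import *
from station import robot,camera,monitor as m
robot.line_to(W(-.078,.11,.156),speed=.12,ori=RB)
robot.line_to(W(0,.11,.156),speed=.12)
robot.line_to(W(0,.08,.156),speed=.08)
hit=robot.line_to(W(0,-.0125,.156),speed=.035,f_stop=12)
print(hit,m.read_time_s(),m.read_wrist_force(),L(m.read_position()))
robot.line_to(W(0,.04,.156),speed=.12)
robot.line_to(W(-.085,.03,.156),speed=.12)
robot.line_to(W(-.085,-.042,.156),speed=.1,ori=RA)
overlay(camera("side"),0,.24,"pics/side6.png");print(m.read_time_s())
E
```

```text
False 17.875 [ 0.30571742  1.94147719 -1.82595339] [-1.76586099e-05 -1.24674224e-02  1.55991433e-01]
21.0917
```

View pics/side6.png

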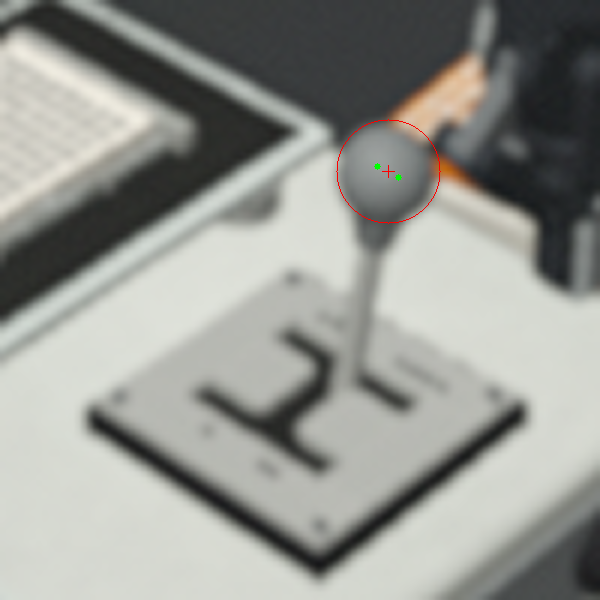

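The ball is at about (386,173), matching the neutral-right overlay at (388,171). Now I'll push forward into third until it stops.

```bash
python3 - <<'E'
from h import *
from station import robot,camera,monitor as m
robot.line_to(W(-.038,-.0415,.155),speed=.08)
hit=robot.line_to(W(.030,-.0415,.151),speed=.03,f_stop=12)
print(hit,m.read_time_s(),m.read_wrist_force(),L(m.read_position()))
robot.line_to(W(-.06,-.0415,.155),speed=.12)
robot.line_to(W(-.12,-.0415,.27),speed=.15)
robot.move_j([-60]+list(m.read_joint_pos())[1:])
S=camera("side");overlay(S,.30,.24,"pics/side7.png")
T=camera("top");cv2.imwrite("pics/top7.png",T["color"][:,:,::-1])
a=cv2.resize(cv2.imread("pics/side7.png"),(400,400));b=cv2.resize(T["color"][150:230,250:330,::-1],(400,400),interpolation=cv2.INTER_CUBIC)
k=knob(.3,.24);v=(proj(T,np.array(W(*(k+[0,0,.12]))))[0]-[250,150]+.5)*5;cv2.drawMarker(b,tuple(int(x) for x in v),(0,0,255),0,12)
o=np.zeros((600,800,3),np.uint8);o[:400,:400]=a;o[:400,400:]=b
c=cv2.resize(T["color"][60:330,150:460,::-1],(230,200));o[400:,:230]=c;o[400:,240:470]=cv2.resize(cv2.imread("pics/top0.png")[60:330,150:460],(230,200))
cv2.imwrite("pics/final.png",o);print(v,m.read_time_s(),m.read_wrist_force())
E
```

```text
True 23.8 [-3.52766258  0.48355211  1.16852403] [ 0.02359908 -0.04101379  0.14926893]
[308.74239769  58.75515164] 26.95 [0.20392008 0.21822593 0.06944511]
```

View pics/final.png

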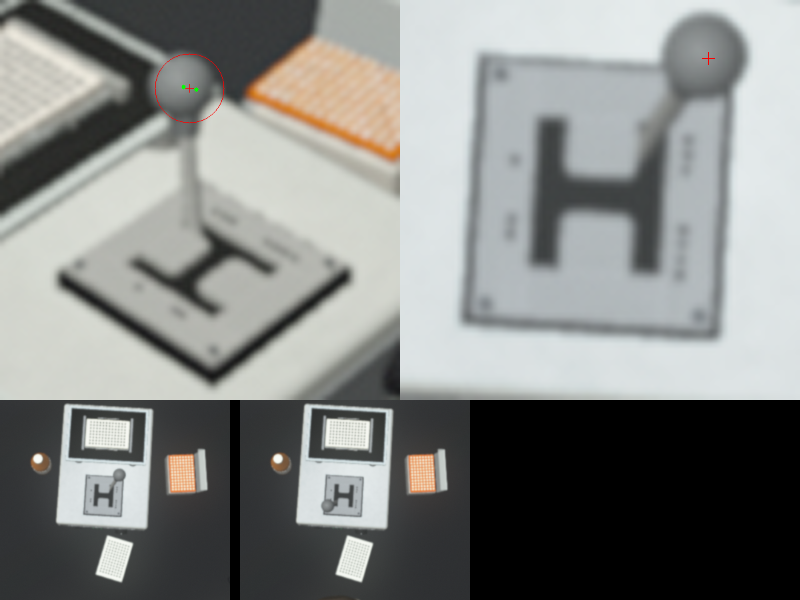

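The stick is fully home in third: the knob is on the overlay in both views (top crop (705,55) against (708,58)). The bystanders look unmoved.

```bash
python3 -c "
from station import ticket,monitor
print(monitor.read_time_s());ticket.job_done()"
```

```text
26.95
the job is handed in; nothing more can be done
```

The stick is in third, and I handed the job in at about 27 s with the arm clear. I pushed it with closed fingertips: forward from second to neutral, right across neutral, then forward in the right lane until it hit the end stop.

**Last checks:**
- **Home in third:** the 12 N force stop tripped at tool x = +23.6 mm, where I expected the slot end at about +22 mm. Both cameras show the knob within about 1 px of its place at 0.30 forward, 0.24 right.
- **Neutral on the way:** pictures after each of the first two pushes showed the stick within the neutral play, so it did not run into first or fourth.
- **Bystanders:** the tip box, bottle and microplate look unmoved when comparing the first and last top views by eye.
- **Robot:** the wrist force was about 0.3 N after I backed off.

**One disagreement:** with the fingers shut, their ends appeared about 34 mm above the reported TCP. My first approach therefore passed over the ball without touching it. I corrected the height, and contact then came within 1 mm of the prediction.

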